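Hold the tea strainer ready over the mug

ROBOT

A 7-joint arm with a two-finger parallel gripper is mounted at the origin on the work surface. World frame = base frame: x ahead of the robot, y to its left, z up, the work surface at z = 0. Lengths are in m, angles in degrees, forces in N, time in s.
With the tool pointing down it reaches from about 0.35 to 0.775 m from the base axis. Payload 3.1 kg.
Tool frame: the origin (TCP) lies on the centre line of the jaws, within the pads' length; the fingertips stand 17 mm ahead of it and the grasp point (between the pads) lies 2 mm behind it (robot.tip_reach is the distance from the TCP to the fingertips, in m); z points along the fingers, y is the line along which they close (so a half turn about z gives the same grasp; the last joint's range is limited). The gripper opens to 85 mm and grips with 20 to 120 N. Pads are 22 mm wide; open, the fingers measure 114 mm over their backs; the gripper's body (76 mm by 85 mm) begins 54 mm behind the grasp point. The pads swing forward as they close: fully open they stand 13 mm farther back than shut.
Start: joints at [-69.082, 17.813, 0.802, 86.603, -0.252, 75.585, -1.558], TCP at [0.218, 0.505, 0.248] pointing down, gripper open.
Joint ranges: [-154.91, 154.91], [-16.99, 109.72], [-72.82, 74.43], [7.12, 147.25], [-82.49, 262.49], [11.32, 116.49], [-174.64, 174.64]. Speed limits (degrees/s): [159.86, 159.86, 180, 180, 180, 180, 180].

INTERFACE

Orientations are given as [roll, pitch, yaw] about the fixed x, y, z axes, in that order (R = Rz(yaw) Ry(pitch) Rx(roll)).
In Python, from station import robot, fingers, vision, workorder, recognise gives the robot as it stands. Calls block until the motion is done:
- robot.move_to(position, orientation): joint-space move of the TCP to a pose.
- robot.line_to(position, orientation=None, velocity=0.15, f_stop=None): straight line of the TCP; orientation=None keeps the orientation; velocity is the mean speed in m/s. With f_stop (N) it stops when the force on the tool has changed by that much, and returns True; else False.
- robot.move_j(angles): joint-space move.
- fingers.gripper_to(opening, force=None): opening from 0.0 (shut) to 1.0 (fully open); force is the grip in N (None keeps the last); returns when the fingers have stopped.
- robot.pause(seconds).
- robot.inverse_kinematics(position, orientation): joint angles nearest the present ones, or None.
- vision.grab_frame(name): name is "scene" or "top"; returns the picture (384x512x3 uint8, red, green, blue); there is no depth.
- vision.calibration(name): a dict with "mtx" (3x3 intrinsics, pixels), "extrinsics" (4x4, takes a point from world to camera coordinates). Camera axes: x right, y up, looking along -z (the intrinsics and any distortion apply to the point x, -y, -z); pixel columns grow to the right and rows downward; lengths in m; the calibration is good to about 2 mm. A picture is of the moment at which its call begins. calibration takes no time and is no camera call.
A pose or a line that the arm cannot do raises robot.PlanningError and nothing moves.
- workorder.close_job(): hands the job in; it is judged then, once.
Trained networks look in the newest picture that a camera, given by its name, has taken for a name from the list of things; names that differ only in an ending like _2 or _b are one class to them, and where a whole thing is asked for, a point or a joint stands for the part that bears it (a point fixed in the world has none). Each returns a list of dicts, best first, with "p" (0 to 1); they miss things now and then, are a little off and sometimes report something else, mostly with a low value. They report only what shows in the picture. A call takes as long as a camera call. They do not tell look-alikes from the thing itself.
- recognise(label, camera): "rect" ([centre column, centre row, width, height] in pixels, round what is visible of it).
Readings, each from a call of its own:
- robot.current_time_s(): time.
- robot.current_joint_positions(): joint angles.
- robot.current_dq(): joint speeds.
- robot.current_joint_torque(): joint torques, N m.
- robot.current_tool_pos(): TCP position.
- robot.current_eef_rot(): TCP orientation.
- robot.current_contact_force(): force on the tool from outside, world axes, zero at the start.
- robot.current_torque(): the same for the moment, N m.
- robot.current_finger_gap(): opening from 0.0 (shut) to 1.0 (fully open).
- robot.current_gripper_force(): force on a finger pad.
Only numpy, scipy, OpenCV 4.12 (cv2) and the standard library are available. Lean on these libraries where they do the work, as an engineer would, in place of code of your own. Each camera call takes 0.05 s, during which the arm holds its last target. There are 200 camera calls.

TASK

Get the mug ready for pouring tea: first take the orange lid off the mug and set it down, right way up, on the cork coaster. Then pick up the tea strainer by its wooden handle, carry it over the rack of tea tins, and hold it level and centred about a centimetre above the mug's rim, without touching the mug, with its handle pointing the same way as the mug's handle. Finish while still holding it there, keeping the mug where it stands and disturbing nothing else.

Things in the scene. Friction and masses are not known exactly. Their poses are not given: they have to be found in the camera images.
- mug_rim (a point): Centre of the mouth of the blue ceramic mug, level with its rim. The mug stands loose and upright on the worktop, 82 mm across and 88 mm high, wall 4 mm, 0.34 kg. z points up; the mug's handle (about 35 mm long sideways, entirely below the rim) is on its +y side.
- lid_knob (a point): Grip point on the knob of the loose orange lid closing the mug: on the axis of an upright wooden knob (22 mm across, 36 mm tall), 13 mm below its top, 23 mm above the disc (90 mm across, 6 mm thick) and 34 mm above the lid's lowest face. Under the disc a plug 62 mm across, 5 mm deep sits loosely in the mug's mouth; the disc rests on the rim. About 70 g. z points up.
- coaster_top (a point): Centre of the upper face of the round cork coaster, 104 mm across and 6 mm thick, fixed to the worktop. z points up. With the lid standing on it, lid_knob is 34 mm above this point.
- strainer_grip (a point): Grip point on the loose tea strainer's straight level wooden handle, mid-height, mid-width: 85 mm from the basket's axis along +y, 36 mm above its foot. Handle 16 mm wide (x), 18 mm high, from 55 to 140 mm off the axis. Steel basket 52 mm across at its flat foot, 78 mm at the rim, 36 mm high. About 0.14 kg, balancing 20 mm from this point towards the basket. z up.
- strainer_foot (a point): Centre of the flat underside of the strainer's basket, on its axis; y points along the handle away from the basket, z up.
- rest: White ceramic strainer rest fixed to the worktop: a plate 80 x 175 mm, 6 mm thick, on which the basket stands at the origin; a small 14 mm square post 33 mm high at 130 mm in +y carries the end of the handle. The strainer can be lifted straight up. Origin on the worktop under the basket's axis, +y towards the handle.
- tea_rack: Dark steel rack of tea tins, 310 mm long (x), 84 mm wide (y), walls 50 mm high with a wire hoop 93 mm high at each end, fixed on the worktop between the strainer and the mug; with the tins it is 130 mm high. Origin at the centre of its underside.
- tin0: Tea tin standing upright in the rack, 68 mm across and 125 mm high, green; its top is 130 mm above the worktop. Origin at the centre of its underside. Leave alone.
- tin1: Tea tin standing upright in the rack, 68 mm across and 125 mm high, red; its top is 130 mm above the worktop. Origin at the centre of its underside. Leave alone.
- tin2: Tea tin standing upright in the rack, 68 mm across and 125 mm high, yellow; its top is 130 mm above the worktop. Origin at the centre of its underside. Leave alone.
- soap: Green washing-up bottle with a red cap, 60 mm across, 190 mm high, standing loose at the back. Origin at the centre of its underside. Leave alone.
- jar: Glass jar with a steel cap, 76 mm across, 90 mm high, standing loose. Origin at the centre of its underside. Leave alone.
- sponge: Yellow and green sponge, 60 x 90 mm, 30 mm thick, lying loose on the worktop. Origin at the centre of its underside. Leave alone.
Not all that is in view belongs to the job. What is shaped like the part that bears strainer_grip but purple is not meant.

How it is judged:
By the outcome, as a careful person would: the job done as asked, in the order asked, and still so for the second after the job is handed in, while the arm keeps its last pose, push and grip.
It also fails if it takes over 62 s, if anything falls off the work surface, if the arm or the gripper's body presses on something with over 40 N, if the wrist force passes 120 N, or if a joint passes its speed limit or range.

## Working session

There is one attempt and no reset: what is moved stays moved. The work goes in short steps, each a Python script; the robot and the scene stay as the last script left them, time stands still between calls to the robot, and variables do not carry over. Pictures are saved under pics/ and viewed, at most 10 in all, crops included, and the job is handed in when it is done.

```bash
ls; mkdir -p pics
python3 - <<'E'
from station import robot, fingers, vision, workorder, recognise
import cv2
for n in("scene","top"):
    im=vision.grab_frame(n); cv2.imwrite(f"pics/{n}0.png",im[:,:,::-1]); c=vision.calibration(n); print(n,c)
    for l in["mug_rim","lid_knob","coaster_top","strainer_grip","rest","tea_rack","tin0","soap","jar","sponge"]:
        print(l,[( [round(float(v)) for v in d["rect"]],round(d["p"],2)) for d in recognise(l,n)])
print(robot.current_time_s())
E
```

```text
pics
scene {'mtx': array([[468.53972199,   0.        , 245.13231291],
       [  0.        , 468.53972199, 193.95549315],
       [  0.        ,   0.        ,   1.        ]]), 'extrinsics': array([[-0.78901685,  0.61429603, -0.00963315,  0.30270915],
       [-0.4239452 , -0.53304332,  0.7322126 ,  0.16446162],
       [ 0.4446604 ,  0.58181201,  0.68100802, -1.51082561],
       [ 0.        ,  0.        ,  0.        ,  1.        ]])}
mug_rim [([182, 153, 37, 37], 0.9)]
lid_knob [([183, 134, 29, 22], 0.67)]
coaster_top [([139, 189, 33, 30], 0.75)]
strainer_grip [([380, 226, 59, 45], 0.96), ([284, 236, 36, 63], 0.64)]
rest [([283, 244, 30, 55], 0.83)]
tea_rack [([204, 218, 120, 84], 0.76)]
tin0 [([208, 206, 26, 44], 0.97), ([168, 223, 35, 44], 0.76), ([182, 133, 30, 22], 0.74), ([238, 187, 25, 46], 0.72)]
soap [([190, 295, 32, 68], 0.59), ([284, 244, 33, 60], 0.19), ([202, 218, 120, 82], 0.15)]
jar [([94, 189, 36, 32], 0.58)]
sponge [([261, 334, 42, 49], 0.9)]
top {'mtx': array([[456.81765339,   0.        , 253.98076078],
       [  0.        , 456.81765339, 192.89674682],
       [  0.        ,   0.        ,   1.        ]]), 'extrinsics': array([[ 0.01447229, -0.99986615,  0.0076311 ,  0.09541557],
       [ 0.99842251,  0.01486463,  0.05414357, -0.47817391],
       [-0.05424975,  0.00683548,  0.998504  , -1.26995765],
       [ 0.        ,  0.        ,  0.        ,  1.        ]])}
mug_rim [([378, 209, 47, 28], 0.67)]
lid_knob [([381, 208, 36, 35], 0.84), ([377, 207, 47, 31], 0.32)]
coaster_top [([361, 148, 30, 34], 0.72)]
strainer_grip [([170, 293, 66, 31], 0.93), ([211, 207, 51, 49], 0.61)]
rest [([222, 210, 50, 63], 0.84)]
tea_rack [([277, 166, 38, 119], 0.57)]
tin0 [([277, 167, 25, 30], 0.88), ([280, 128, 27, 34], 0.59), ([276, 205, 29, 26], 0.56)]
soap [([201, 95, 25, 33], 0.92), ([277, 166, 38, 120], 0.4)]
jar [([376, 102, 30, 31], 0.79)]
sponge [([153, 135, 37, 25], 0.65)]
1.1
```

Run:
```python
import cv2,numpy as np
a=cv2.imread("pics/top0.png")[60:330,110:430]; cv2.imwrite("pics/topc.png",cv2.resize(a,None,fx=2.2,fy=2.2,interpolation=cv2.INTER_CUBIC))
a=cv2.imread("pics/scene0.png")[100:380,70:430]; cv2.imwrite("pics/scc.png",cv2.resize(a,None,fx=2,fy=2,interpolation=cv2.INTER_CUBIC))
```

```text
(no output)
```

View pics/topc.png

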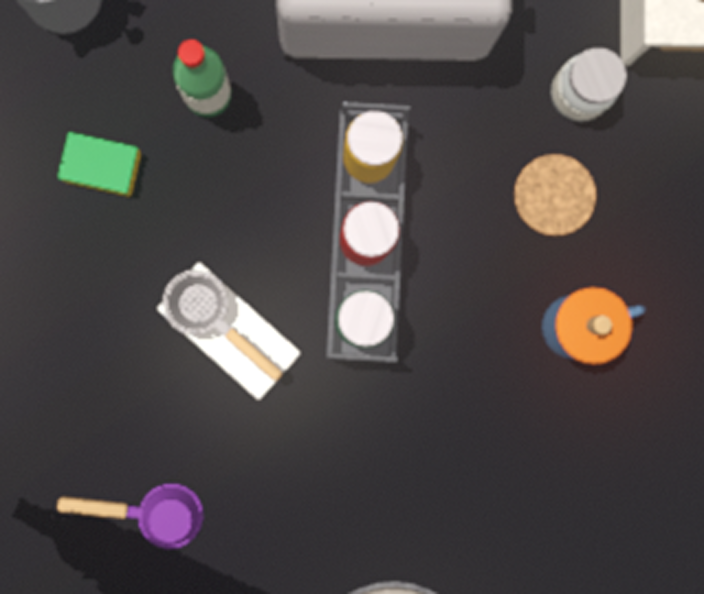

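View pics/scc.png

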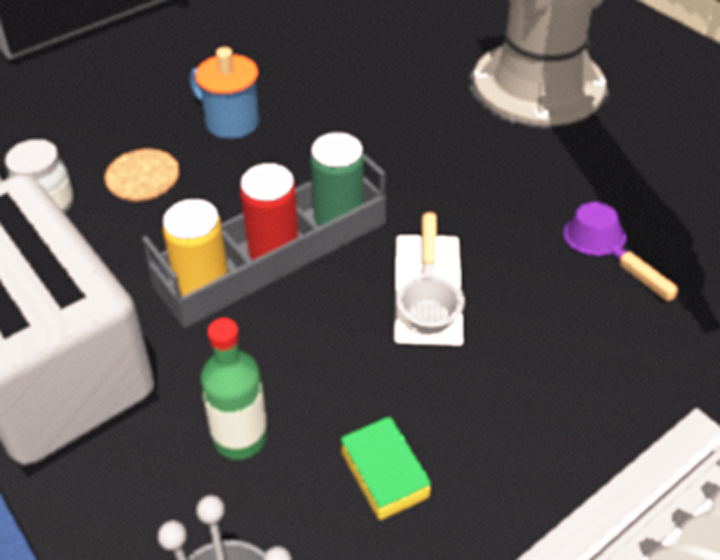

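The top view (crop, full pixels in brackets) shows the orange lid at (380,208) with the mug handle pointing right and slightly up at (401,201). The coaster is at (362,148). What could be taken for the strainer: the steel basket on the white rest at (200,197) with its handle to (237,231), or the purple look-alike at (187,294). I choose the steel one on the rest. The scene view agrees.

```bash
cat > h.py <<'E'
from station import robot, fingers, vision, workorder, recognise
import cv2,numpy as np
def ray(uv,n):
    c=vision.calibration(n);K=c["mtx"];T=np.array(c["extrinsics"])
    d=np.array([(uv[0]-K[0,2])/K[0,0],-(uv[1]-K[1,2])/K[1,1],-1.])
    return -T[:3,:3].T@T[:3,3], T[:3,:3].T@d
def at_z(uv,z,n):
    o,d=ray(uv,n); return o+d*(z-o[2])/d[2]
def proj(p,n):
    c=vision.calibration(n);q=c["extrinsics"]@np.append(p,1); v=c["mtx"]@np.array([q[0],-q[1],-q[2]]); return v[:2]/v[2]
def blobs(im,roi,lo,hi,amin=8):
    x0,y0,x1,y1=roi; h=cv2.cvtColor(im[y0:y1,x0:x1],cv2.COLOR_RGB2HSV)
    m=cv2.inRange(h,np.array(lo),np.array(hi)); k,lab,st,ce=cv2.connectedComponentsWithStats(m)
    out=[]
    for i in range(1,k):
        if st[i,4]>=amin:
            v,u=np.nonzero(lab==i); out.append((st[i,4],np.c_[u+x0,v+y0].astype(float)))
    return sorted(out,key=lambda t:-t[0])
def ell(pts,roi=None):
    hull=cv2.convexHull(pts.astype(np.float32)); return cv2.minAreaRect(hull),cv2.fitEllipse(hull)
E
python3 - <<'E'
from h import *
print(robot.current_eef_rot())
R=lambda v:np.round(v,4)
im={n:cv2.imread(f"pics/{n}0.png")[:,:,::-1].copy() for n in("top","scene")}
def seg(name,n,roi,lo,hi,z):
    for a,p in blobs(im[n],roi,lo,hi)[:3]:
        e=ell(p)[1]; print(name,n,a,"ell",R(e[0]),R(e[1]),"mean",R(p.mean(0)),"ellW",R(at_z(e[0],z,n)),"meanW",R(at_z(p.mean(0),z,n)))
seg("lid","top",(345,180,420,235),(5,180,100),(16,255,255),.094)
seg("lid","scene",(150,110,220,180),(5,180,100),(16,255,255),.094)
seg("knob","top",(370,198,395,218),(10,40,120),(22,175,255),.130)
seg("knob","scene",(170,115,195,140),(10,40,120),(22,175,255),.128)
seg("coaster","top",(335,120,390,175),(8,60,90),(25,220,255),.006)
seg("coaster","scene",(115,165,170,210),(8,60,90),(25,220,255),.006)
seg("blue","top",(345,180,420,235),(95,80,30),(125,255,255),.05)
seg("blue","scene",(150,110,220,180),(95,80,30),(125,255,255),.05)
seg("wood","top",(205,200,245,240),(8,70,90),(25,220,255),.051)
seg("wood","scene",(270,195,300,240),(8,70,90),(25,220,255),.048)
for n,c,t in(("top",(212,208),.042),): print(at_z((200,197),t,n))
for l,z,uv in(("tin0",.13,(276.5,205)),("tin2",.13,(280,126)),("jar",.09,(381,95)),("purple",.03,(187,294))): print(l,at_z(uv,z,"top"))
for n,(x0,y0,x1,y1) in{"top":(175,170,255,245),"scene":(255,195,310,280)}.items():
    cv2.imwrite(f"pics/{n}_str.png",cv2.resize(im[n][y0:y1,x0:x1,::-1],None,fx=7,fy=7,interpolation=cv2.INTER_CUBIC))
E
```

```text
[1.79995354e+02 3.88038912e-04 1.56696368e+02]
lid top 797 ell [380.0693 207.7183] [33.2657 34.8736] mean [379.6499 207.8068] ellW [ 0.4382 -0.2292  0.094 ] meanW [ 0.438  -0.2281  0.094 ]
lid scene 71 ell [183.4253 136.1983] [18.2815 30.4104] mean [188.9577 137.2958] ellW [ 0.4354 -0.2293  0.094 ] meanW [ 0.4256 -0.2144  0.094 ]
lid scene 19 ell [173.2529 130.5018] [2.2101 9.5953] mean [173.3158 130.3684] ellW [ 0.4437 -0.2731  0.094 ] meanW [ 0.4432 -0.2736  0.094 ]
knob top 102 ell [382.0879 207.2945] [ 9.6964 12.5191] mean [382.0882 207.2745] ellW [ 0.4384 -0.2241  0.13  ] meanW [ 0.4385 -0.2241  0.13  ]
knob scene 151 ell [183.4599 136.0954] [19.3585 26.8942] mean [182.9735 132.5298] ellW [ 0.4577 -0.1877  0.128 ] meanW [ 0.4495 -0.2032  0.128 ]
coaster top 1138 ell [361.8972 148.1381] [37.5611 38.1508] mean [361.8796 148.1169] ellW [ 0.609  -0.2025  0.006 ] meanW [ 0.6091 -0.2024  0.006 ]
coaster scene 814 ell [140.4543 186.8298] [26.5253 38.5738] mean [140.4423 186.8784] ellW [ 0.6077 -0.2052  0.006 ] meanW [ 0.6078 -0.2051  0.006 ]
blue top 66 ell [367.3642 207.2994] [20.3445
[... 151 characters left out ...]
399.     200.7222] ellW [ 0.4591 -0.2932  0.05  ] meanW [ 0.4592 -0.2934  0.05  ]
blue scene 632 ell [181.6246 148.5683] [32.5407 44.3528] mean [183.894  155.6013] ellW [ 0.4444 -0.2334  0.05  ] meanW [ 0.4575 -0.2001  0.05  ]
wood top 151 ell [225.0883 220.8725] [ 5.5605 37.6685] mean [225.3311 220.9735] ellW [0.3975 0.18   0.051 ] meanW [0.3972 0.1793 0.051 ]
wood scene 92 ell [283.9613 217.632 ] [ 9.2165 28.0952] mean [283.4674 215.1304] ellW [0.3935 0.1754 0.048 ] meanW [0.3885 0.1679 0.048 ]
[0.46166726 0.25031977 0.042     ]
tin0 [0.44032204 0.04541909 0.13      ]
tin2 [0.64361264 0.03881342 0.13      ]
jar [ 0.73976799 -0.23295176  0.09      ]
purple [0.19630387 0.28161741 0.03      ]
```

View pics/top_str.png

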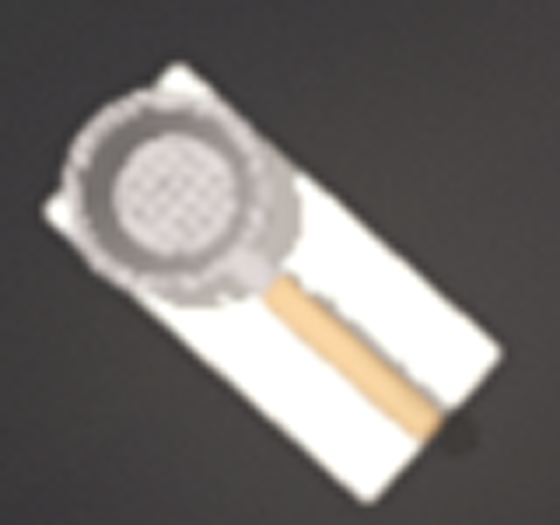

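The crop confirms the steel basket with mesh at top pixel (199,197) and its wooden handle running down-right to (237,231), on the white rest. The purple one is elsewhere. Starting with the lid.

Run:
```python
from h import *
L=(.437,-.229); C=(.6085,-.204); o=[180,0,0]
robot.move_to([.30,.30,.30],[180,0,60]); robot.move_to([*L,.22],o)
fingers.gripper_to(.6)
print("hit",robot.line_to([*L,.115],velocity=.08,f_stop=8), robot.current_tool_pos())
fingers.gripper_to(0,40); print("gap",robot.current_finger_gap(),robot.current_gripper_force(),robot.current_contact_force())
robot.line_to([*L,.20],velocity=.08)
print(robot.current_contact_force(),robot.current_time_s())
robot.line_to([*C,.14],velocity=.15)
for n in("top","scene"): cv2.imwrite(f"pics/{n}1.png",vision.grab_frame(n)[:,:,::-1])
a=cv2.imread("pics/scene1.png")[90:240,70:270];b=cv2.imread("pics/top1.png")[90:240,300:440]
cv2.imwrite("pics/c1.png",cv2.resize(np.hstack([a,b]),None,fx=2.3,fy=2.3,interpolation=cv2.INTER_CUBIC))
print(robot.current_time_s())
```

```text
hit False [ 0.43739418 -0.2292803   0.11550178]
gap 0.24564046772633352 39.020792841911316 [-0.78672335  0.89115679  3.70803063]
[ 0.3571362  -0.06564965 -1.44910129] 7.7667
9.2417
```

View pics/c1.png

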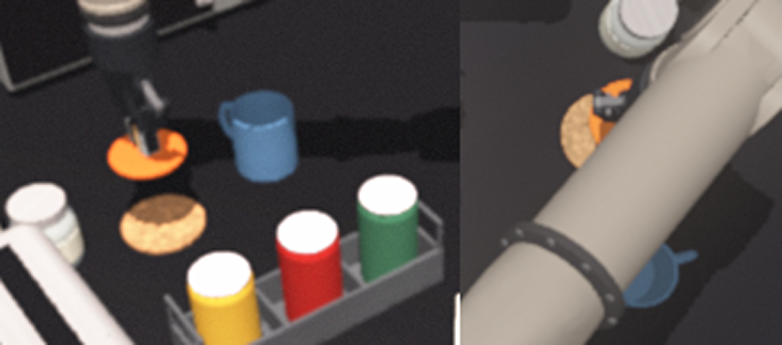

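The lid is held level at about scene pixel (134,157), above the coaster at (141,187). The mug stands open, undisturbed. Lowering the lid.

Run:
```python
from h import *
C=(.6085,-.204)
robot.line_to([*C,.055],velocity=.12)
print("hit",robot.line_to([*C,.035],velocity=.03,f_stop=4), robot.current_tool_pos())
fingers.gripper_to(.55); robot.line_to([*C,.16],velocity=.15)
robot.move_to([.45,.19,.25],[180,0,48])
robot.move_to([.36,.32,.27],[180,0,48])
print(robot.current_time_s())
for n in("top","scene"): cv2.imwrite(f"pics/{n}2.png",vision.grab_frame(n)[:,:,::-1])
im={n:cv2.imread(f"pics/{n}2.png")[:,:,::-1].copy() for n in("top","scene")}
a=im["scene"][90:260,70:320,::-1];b=im["top"][90:260,180:430,::-1]
cv2.imwrite("pics/c2.png",cv2.resize(np.hstack([a,b]),None,fx=1.6,fy=1.6*1.6,interpolation=cv2.INTER_CUBIC))
R=lambda v:np.round(v,4)
def seg(name,n,roi,lo,hi,z):
    for a,p in blobs(im[n],roi,lo,hi)[:2]:
        e=ell(p)[1]; print(name,n,a,R(e[0]),R(e[1]),"W",R(at_z(e[0],z,n)),R(at_z(p.mean(0),z,n)))
seg("lid","top",(335,120,400,175),(5,180,100),(16,255,255),.017)
seg("lid","scene",(110,150,175,215),(5,180,100),(16,255,255),.017)
seg("mug","top",(345,180,420,235),(95,60,20),(125,255,255),.088)
seg("wood","top",(205,200,245,240),(8,70,90),(25,220,255),.051)
seg("wood","scene",(270,195,300,240),(8,70,90),(25,220,255),.048)
# wood axis from undisturbed first top picture
t=cv2.imread("pics/top0.png")[:,:,::-1].copy()
p=blobs(t,(205,200,245,240),(8,70,90),(25,220,255))[0][1]
W=np.array([at_z(q,.051,"top") for q in p])[:,:2]; v=np.linalg.svd(W-W.mean(0))[2][0]; print("wood ang",np.degrees(np.arctan2(*v[::-1])),W.mean(0))
```

```text
hit True [ 0.60837253 -0.20381804  0.03847312]
14.2667
lid top 629 [363.0002 147.661 ] [30.0637 30.288 ] W [ 0.6087 -0.2029  0.017 ] [ 0.6081 -0.2019  0.017 ]
lid scene 44 [140.811  187.8613] [13.2894 27.0033] W [ 0.6136 -0.1887  0.017 ] [ 0.6152 -0.1703  0.017 ]
lid scene 22 [128.0909 179.4297] [ 2.5219 10.6146] W [ 0.6249 -0.2444  0.017 ] [ 0.6244 -0.2454  0.017 ]
mug top 1088 [378.72   207.1071] [32.3894 48.1369] W [ 0.4399 -0.2273  0.088 ] [ 0.4383 -0.2222  0.088 ]
wood top 151 [225.0883 220.8725] [ 5.5605 37.6685] W [0.3975 0.18   0.051 ] [0.3972 0.1793 0.051 ]
wood scene 93 [283.9613 217.632 ] [ 9.2165 28.0952] W [0.3935 0.1754 0.048 ] [0.3882 0.1676 0.048 ]
wood ang -130.843588127566 [0.39721083 0.17931484]
```

View pics/c2.png

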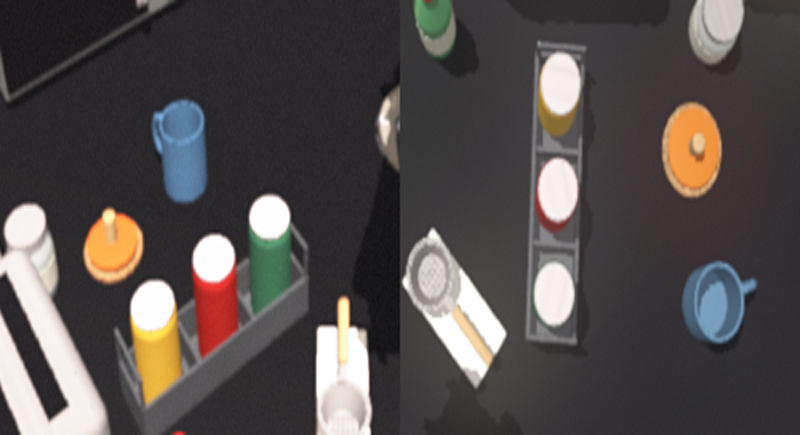

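The lid sits upright on the coaster (scene ≈(140,187), top ≈(363,148)). The mug is open at top ≈(377,208), its handle pointing right and up to (401,202). The strainer is untouched. Next I fit the mug and handle silhouettes in both views, then grasp.

```bash
cat > fit.py <<'E'
from h import *
from scipy.optimize import minimize
A=np.linspace(0,2*np.pi,48,endpoint=False); S=8
def box(y0,y1,w,z0,z1): return np.array([[x,y,z] for x in(-w/2,w/2) for y in(y0,y1) for z in(z0,z1)])
def cyl(z0,r0,z1,r1): return np.vstack([np.c_[r*np.cos(A),r*np.sin(A),0*A+z] for z,r in((z0,r0),(z1,r1))])
MUG=[cyl(0,.041,.088,.041),box(.038,.076,.012,.02,.07)]
WOOD=[box(.055,.140,.016,.033,.051)]
def render(parts,q,n,roi,z=0):
    x0,y0,x1,y1=roi; m=np.zeros(((y1-y0)*S,(x1-x0)*S),np.uint8); c,s=np.cos(q[2]),np.sin(q[2])
    for P in parts:
        # model +y along the angle q[2]
        W=np.c_[q[0]+c*P[:,1]+s*P[:,0], q[1]+s*P[:,1]-c*P[:,0], P[:,2]+z]
        uv=np.array([proj(w,n) for w in W]); h=cv2.convexHull(((uv+.5-[x0,y0])*S).astype(np.float32))
        cv2.fillConvexPoly(m,np.round(h).astype(np.int32),255)
    return cv2.resize(m,(x1-x0,y1-y0),interpolation=cv2.INTER_AREA)/255.
def fit(parts,q0,obs):
    """obs: list of (camera, roi, mask)"""
    sc=np.array([.01,.01,.15])
    f=lambda p:sum(np.abs(render(parts,q0+p*sc,n,r)-m).sum() for n,r,m in obs)
    r=min((minimize(f,s,method="Nelder-Mead",options=dict(initial_simplex=np.vstack([s,s+np.eye(3)*.6]),xatol=.01,fatol=.1)) for s in(np.zeros(3),np.array([.3,-.3,.3]))),key=lambda r:r.fun)
    q=q0+r.x*sc; return np.round([q[0],q[1],np.degrees(q[2])],4),round(r.fun,1)
def mask(im,roi,lo,hi):
    x0,y0,x1,y1=roi; return cv2.inRange(cv2.cvtColor(im[y0:y1,x0:x1],cv2.COLOR_RGB2HSV),np.array(lo),np.array(hi))/255.
E
python3 - <<'E'
from fit import *
im={n:cv2.imread(f"pics/{n}2.png")[:,:,::-1].copy() for n in("top","scene")}
for parts,q0,rois,lo,hi in((MUG,[.438,-.228,np.radians(-71)],{"top":(345,180,420,235),"scene":(150,110,220,180)},(95,60,20),(125,255,255)),
                       (WOOD,[.4617,.2535,np.radians(-131)],{"top":(205,200,245,240),"scene":(270,195,300,240)},(8,60,80),(25,225,255))):
    obs=[(n,r,mask(im[n],r,lo,hi)) for n,r in rois.items()]
    for o in(obs,obs[:1],obs[1:]): print([x[0] for x in o],fit(parts,np.array(q0),o))
E
```

```text
Traceback (most recent call last):
  File "fit.py", line 20, in fit
    r=min((minimize(f,s,method="Nelder-Mead",options=dict(initial_simplex=np.vstack([s,s+np.eye(3)*.6]),xatol=.01,fatol=.1)) for s in(np.zeros(3),np.array([.3,-.3,.3]))),key=lambda r:r.fun)
  File "fit.py", line 20, in <genexpr>
    r=min((minimize(f,s,method="Nelder-Mead",options=dict(initial_simplex=np.vstack([s,s+np.eye(3)*.6]),xatol=.01,fatol=.1)) for s in(np.zeros(3),np.array([.3,-.3,.3]))),key=lambda r:r.fun)
           ~~~~~~~~^^^^^^^^^^^^^^^^^^^^^^^^^^^^^^^^^^^^^^^^^^^^^^^^^^^^^^^^^^^^^^^^^^^^^^^^^^^^^^^^^^^^^^^^^^^^^^^^^^^^^^^^^
  File "fit.py", line 19, in <lambda>
    f=lambda p:sum(np.abs(render(parts,q0+p*sc,n,r)-m).sum() for n,r,m in obs)
               ~~~^^^^^^^^^^^^^^^^^^^^^^^^^^^^^^^^^^^^^^^^^^^^^^^^^^^^^^^^^^^^
  File "fit.py", line 19, in <genexpr>
    f=lambda p:sum(np.abs(render(parts,q0+p*sc,n,r)-m).sum() for n,r,m in obs)
                          ~~~~~~^^^^^^^^^^^^^^^^^^^
  File "fit.py", line 13, in render
    uv=np.array([proj(w,n) for w in W]); h=cv2.convexHull(((uv+.5-[x0,y0])*S).astype(np.float32))
                 ~~~~^^^^^
  File "h.py", line 10, in proj
    c=vision.calibration(n);q=c["extrinsics"]@np.append(p,1); v=c["mtx"]@np.array([q[0],-q[1],-q[2]]); return v[:2]/v[2]
ValueError: time passes only in moves, steps and waits
```

Too many calibration calls, so I'll cache it.

```bash
python3 - <<'E'
s=open('h.py').read().replace("vision.calibration(n)","CAL[n]").replace("def ray","CAL={n:vision.calibration(n) for n in('top','scene')}\ndef ray",1)
open('h.py','w').write(s)
E
cat > runfit.py <<'E'
from fit import *
im={n:cv2.imread(f"pics/{n}2.png")[:,:,::-1].copy() for n in("top","scene")}
for parts,q0,rois,lo,hi in((MUG,[.438,-.228,np.radians(-71)],{"top":(345,180,420,235),"scene":(150,110,220,180)},(95,60,20),(125,255,255)),
                       (WOOD,[.4617,.2535,np.radians(-131)],{"top":(205,200,245,240),"scene":(270,195,300,240)},(8,60,80),(25,225,255))):
    obs=[(n,r,mask(im[n],r,lo,hi)) for n,r in rois.items()]
    for o in(obs,obs[:1],obs[1:]): print([x[0] for x in o],fit(parts,np.array(q0),o))
E
timeout 300 python3 runfit.py; python3 -c "
from station import robot;print(robot.current_time_s())"
```

```text
['top', 'scene'] (array([  0.4373,  -0.2296, -72.2221]), np.float64(203.0))
['top'] (array([  0.4386,  -0.2288, -72.5408]), np.float64(78.5))
['scene'] (array([  0.4338,  -0.2333, -73.2663]), np.float64(94.4))
['top', 'scene'] (array([   0.4589,    0.2509, -130.6942]), np.float64(193.6))
['top'] (array([   0.46  ,    0.2548, -129.9522]), np.float64(33.8))
['scene'] (array([   0.4586,    0.2391, -133.0649]), np.float64(131.3))
14.3667
```

Run:
```python
from h import *
G=(.4055,.1895); o=[180,0,49.3]
robot.move_to([*G,.16],o)
print("hit",robot.line_to([*G,.040],velocity=.08,f_stop=6), robot.current_tool_pos())
fingers.gripper_to(0,80); print("gap",robot.current_finger_gap(),robot.current_gripper_force(),robot.current_contact_force())
robot.line_to([*G,.10],velocity=.06); robot.line_to([*G,.235],velocity=.12)
print(robot.current_contact_force(),robot.current_torque(),robot.current_finger_gap(),robot.current_time_s())
for n in("top","scene"): cv2.imwrite(f"pics/{n}3.png",vision.grab_frame(n)[:,:,::-1])
a=cv2.imread("pics/scene3.png")[110:290,200:400];b=cv2.imread("pics/top3.png")[110:290,120:320]
cv2.imwrite("pics/c3.png",cv2.resize(np.hstack([a,b]),None,fx=2,fy=2,interpolation=cv2.INTER_CUBIC))
```

```text
hit False [0.4058925  0.18972381 0.04041614]
gap 0.16653455573147252 78.63824844360352 [-0.3181277  -0.19479086  5.11900223]
[-0.2248132   0.75351315 -1.64521883] [-0.02105324  0.11593813 -0.04072006] 0.17434007693224382 19.5667
```

View pics/c3.png

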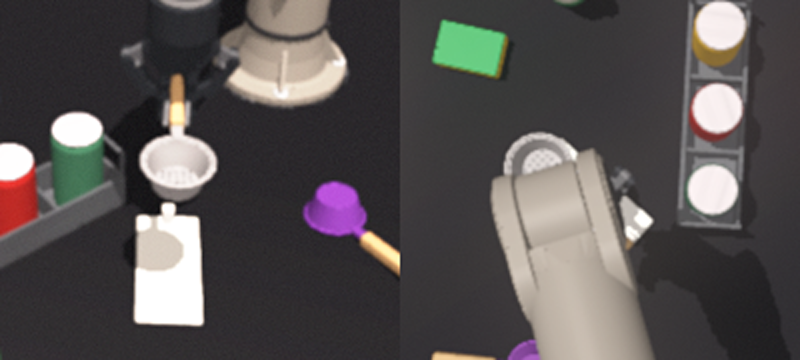

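The strainer is lifted level, with the basket at scene ≈(289,193) and the rest clear beneath. Carrying it over the rack.

Run:
```python
from h import *
robot.line_to([.48,.04,.235],[180,0,78],velocity=.15)
robot.line_to([.4637,-.310,.235],[180,0,107.6],velocity=.15)
robot.line_to([.4637,-.310,.152],velocity=.08)
robot.pause(.3)
print(robot.current_tool_pos(),robot.current_eef_rot(),robot.current_contact_force(),robot.current_torque(),robot.current_time_s())
for n in("top","scene"): cv2.imwrite(f"pics/{n}4.png",vision.grab_frame(n)[:,:,::-1])
a=cv2.imread("pics/scene4.png")[90:190,130:230];b=cv2.imread("pics/top4.png")[160:260,330:430]
cv2.imwrite("pics/c4.png",cv2.resize(np.hstack([a,b]),None,fx=4,fy=4,interpolation=cv2.INTER_CUBIC))
```

```text
[ 0.46383954 -0.31009127  0.15227333] [1.79977407e+02 2.15373168e-02 1.07605477e+02] [ 0.33039799 -0.29931436 -1.61964101] [-0.04740701 -0.05316187 -0.01160067] 24.9
```

View pics/c4.png

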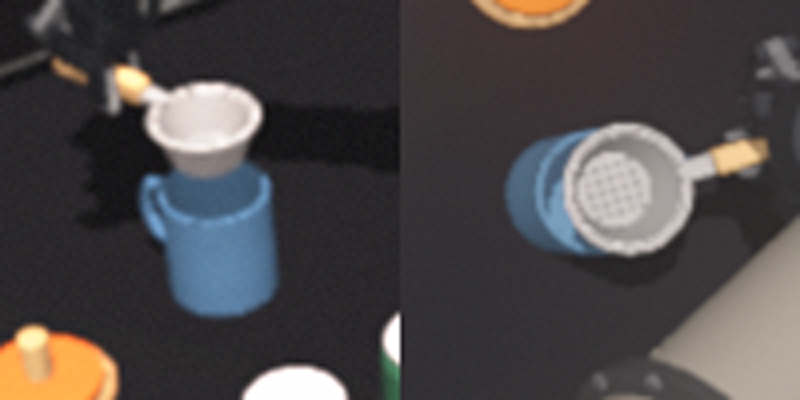

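Run:
```python
from fit import *
im={n:cv2.imread(f"pics/{n}4.png")[:,:,::-1].copy() for n in("top","scene")}
z=.1523+.0016-.036
B=[cyl(z,.026,z+.036,.039)]
def big(m):
    k,l,s,_=cv2.connectedComponentsWithStats((m>0).astype(np.uint8)); i=1+np.argmax(s[1:,4]); m=(l==i).astype(np.uint8)
    c=cv2.findContours(m,cv2.RETR_EXTERNAL,cv2.CHAIN_APPROX_NONE)[0]; return cv2.drawContours(m,c,-1,1,-1).astype(float)
rois={"top":(368,188,405,226),"scene":(164,107,198,137)}
for n,r in rois.items():
    m=big(mask(im[n],r,(0,0,90),(180,70,255))); print(n,m.sum(),fit(B,np.array([.438,-.229,-1.26]),[(n,r,m)]))
    q=np.array([.438,-.229,-1.26]); print("model area",render(B,q,n,r).sum())
for n,r in{"top":(345,180,420,235),"scene":(150,110,220,180)}.items(): # wood direction
    for a,p in blobs(im[n],r,(8,60,80),(25,225,255))[:2]: print(n,a,p.mean(0),at_z(p.mean(0),.16,n))
r=(345,180,420,235)
```

```text
top 903.0 (array([  0.4381,  -0.2277, -71.187 ]), np.float64(134.6))
model area 767.1098039215685
scene 571.0 (array([  0.4338,  -0.2385, -62.7302]), np.float64(95.4))
model area 481.9333333333333
top 91 [413.37362637 198.38461538] [ 0.46093965 -0.29352707  0.16      ]
scene 37 [162.54054054 112.18918919] [ 0.46327286 -0.28616003  0.16      ]
scene 28 [152.67857143 177.5       ] [ 0.63094201 -0.04925872  0.16      ]
```

The picture shows the strainer level above the mug: basket at top ≈(387,207), handle pointing right and up like the mug's. Lowering to the final height and comparing once more, with the neck removed from the mask.

Run:
```python
from fit import *
print(robot.line_to([.4637,-.310,.1322],velocity=.04,f_stop=5)); robot.pause(.3)
print(robot.current_tool_pos(),robot.current_contact_force())
im={n:vision.grab_frame(n) for n in("top","scene")}
for n in im: cv2.imwrite(f"pics/{n}5.png",im[n][:,:,::-1])
z=robot.current_tool_pos()[2]+.0016-.036; print("foot z",z)
B=[cyl(z,.026,z+.036,.039)]
for n,r in{"top":(364,184,408,230),"scene":(160,107,200,145)}.items():
    for th in(90,110,130):
        m=mask(im[n],r,(0,0,th),(180,70,255)).astype(np.uint8)
        c=cv2.findContours(m,cv2.RETR_EXTERNAL,cv2.CHAIN_APPROX_NONE)[0]; m=cv2.drawContours(m*0,c,-1,1,-1)
        m=cv2.morphologyEx(m,cv2.MORPH_OPEN,cv2.getStructuringElement(cv2.MORPH_ELLIPSE,(13,13))).astype(float)
        print(n,th,m.sum(),render(B,[.438,-.229,0],n,r).sum(),fit(B,np.array([.438,-.229,-1.26]),[(n,r,m)]))
a=im["scene"][90:190,130:230,::-1];b=im["top"][160:260,330:430,::-1]
cv2.imwrite("pics/c5.png",cv2.resize(np.hstack([a,b]),None,fx=4,fy=4,interpolation=cv2.INTER_CUBIC))
# mug base check, visible lower part only
for n,roi in{"top":(345,180,366,235),"scene":(150,140,220,180)}.items():
    m0=mask(cv2.imread(f"pics/{n}2.png")[:,:,::-1].copy(),roi,(95,60,20),(125,255,255)); m1=mask(im[n],roi,(95,60,20),(125,255,255)); print("mug change px",n,np.abs(m0-m1).sum(),m0.sum())
print(robot.current_time_s())
```

```text
False
[ 0.46382328 -0.31009926  0.13243045] [ 0.00161627 -0.40289212 -1.56764844]
foot z 0.09793383430877897
top 90 875.0 742.0745098039215 (array([  0.4401,  -0.2274, -69.1342]), np.float64(132.6))
top 110 848.0 742.0745098039215 (array([  0.4397,  -0.2278, -70.3796]), np.float64(105.4))
top 130 824.0 742.0745098039215 (array([  0.4394,  -0.2275, -72.997 ]), np.float64(81.9))
scene 90 534.0 473.73333333333335 (array([  0.4343,  -0.237 , -64.8599]), np.float64(64.2))
scene 110 497.0 473.73333333333335 (array([  0.434 ,  -0.2364, -64.2478]), np.float64(39.6))
scene 130 431.0 473.73333333333335 (array([  0.4334,  -0.2394, -63.7562]), np.float64(58.9))
mug change px top 3.0 200.0
mug change px scene 12.0 842.0
26.0417
```

View pics/c5.png

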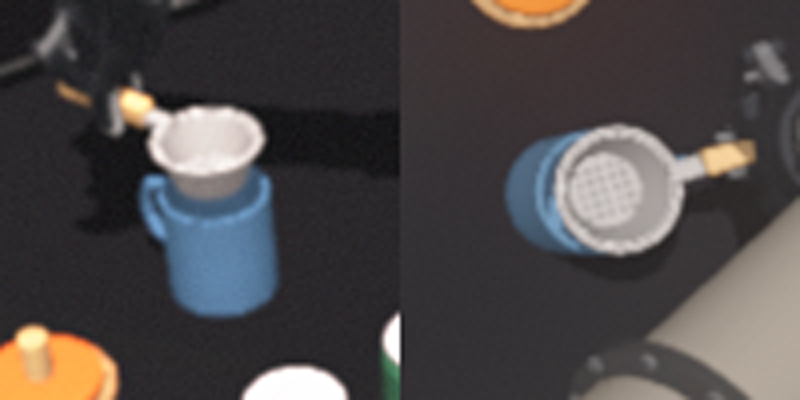

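The final view shows the basket centred about 1 cm above the rim (scene ≈(182,128), top ≈(385,207)). It is level with the handles parallel, and the mug has not moved. The two cameras' remaining offsets average to about 1.5 mm. Handing in.

```bash
python3 -c "
from station import workorder;print(workorder.close_job())"
```

```text
the job is handed in; nothing more can be done
None
```

I handed the job in after about 26 s of the 62 s allowed: the lid stands upright on the coaster, and the strainer is held level about 1 cm above the unmoved mug, centred to about 1.5 mm by the camera fits, its handle parallel to the mug's.

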